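Find the spacer that fits the inspection jig

TASK

By trial, find the one spacer that fits snugly (not too thick to go in, and no more than a millimetre or so of play) in the gap between the steel fence and the sample block on the jig, and leave it standing there, fully down on the plate and pushed along up against the red stop. Leave the other two spacers standing upright on the green mat. Feel your way gently: never press on the jig or a sample with more than 40 N, and leave the other things on the bench where they are.

Things in the scene. Friction and masses are not known exactly. Their poses are not given: they have to be found in the camera images.
- jig: rigid inspection jig bolted to the bench: grey plate 200 x 180 x 12 mm (x -40 to 160, y -90 to 90 mm) with a steel fence, a red end stop and three sample blocks. Origin at bench level, directly below the middle of the fence's gap face; z up, x square away from the fence, across the gap to the sample; y along the fence
- gap_floor (a point): point on the plate's top (the gap's floor, 12 mm above the bench) at the middle foot of the fence's gap face, axes as the jig. The fence is an upright steel wall, 100 mm long (y -50 to 50), 15 mm thick (x -15 to 0), its top 62 mm above the bench, 20 mm higher than the samples. The gap is open at the top and at its -y end
- stop (a point): middle of the foot of the red stop's face that looks to -y into the gap, 12 mm above the bench, at jig y = 30 mm. The stop is 12 mm thick along y, 18 mm along x from the fence, its top 40 mm above the bench. A spacer pushed home against it has its origin at jig y = 13 mm
- station (a point): point on the jig plate's top, at jig x = 75 mm, y = 0. The sample under work is the one whose origin is here; it forms the gap with the fence. The gap is 1.2 mm wider than one of the three spacers; which one is not known. The other two samples wait behind it
- mat: green rubber mat, fixed on the bench, 220 (x) x 120 (y) x 6 mm; origin: centre of its underside. The spacers stand on it in a row along its x, about 68 mm apart, in any order
- sample_a: aluminium block with a brass disc, rigidly bolted to the jig plate, 60 mm along y, 30 mm high (top 42 mm above the bench). Origin: lower middle of its back face; it reaches from there towards the fence by 45 to 52 mm (three lengths 3 mm apart, not known which). A sprung ball (1.2 N per mm) stands 2.5 mm out of its gap face, mid-height, at jig y 5 mm at the station; it presses the snug spacer on the fence
- sample_b: aluminium block with a brass disc, rigidly bolted to the jig plate, 60 mm along y, 30 mm high (top 42 mm above the bench). Origin: lower middle of its back face; it reaches from there towards the fence by 45 to 52 mm (three lengths 3 mm apart, not known which). A sprung ball (1.2 N per mm) stands 2.5 mm out of its gap face, mid-height, at jig y 5 mm at the station; it presses the snug spacer on the fence
- sample_c: aluminium block with a brass disc, rigidly bolted to the jig plate, 60 mm along y, 30 mm high (top 42 mm above the bench). Origin: lower middle of its back face; it reaches from there towards the fence by 45 to 52 mm (three lengths 3 mm apart, not known which). A sprung ball (1.2 N per mm) stands 2.5 mm out of its gap face, mid-height, at jig y 5 mm at the station; it presses the snug spacer on the fence
- spacer_yellow: upright spacer, about 0.15 kg: aluminium block 22 mm thick (x) x 34 mm (y) x 60 mm tall with a yellow handle on top, 16 (x) x 26 (y) x 44 mm tall (104 mm in all). Origin: centre of its underside; a half turn about z changes nothing. Its thickness goes across the gap (along jig x): grip the handle across its 26 mm, about 26 mm above the block
- spacer_blue: upright spacer, about 0.15 kg: aluminium block 25 mm thick (x) x 34 mm (y) x 60 mm tall with a blue handle on top, 16 (x) x 26 (y) x 44 mm tall (104 mm in all). Origin: centre of its underside; a half turn about z changes nothing. Its thickness goes across the gap (along jig x): grip the handle across its 26 mm, about 26 mm above the block
- spacer_red: upright spacer, about 0.15 kg: aluminium block 28 mm thick (x) x 34 mm (y) x 60 mm tall with a red handle on top, 16 (x) x 26 (y) x 44 mm tall (104 mm in all). Origin: centre of its underside; a half turn about z changes nothing. Its thickness goes across the gap (along jig x): grip the handle across its 26 mm, about 26 mm above the block
- die_puck: brass disc, 32 mm across and 16 mm high, lying on the left (+y) front corner of the jig's plate; not to be disturbed. Origin: its underside
- mouse: black and blue computer mouse, 100 x 58 x 32 mm, on the bench; not to be disturbed. Origin: its underside
- torch: grey pocket torch, 120 mm long and 33 mm thick, lying on the bench; not to be disturbed. Origin: its underside
- screwdriver: screwdriver lying on the bench; not to be disturbed. Origin: its underside
- oil_jar: small amber jar, 52 mm across and 70 mm tall, standing on the bench; not to be disturbed. Origin: its underside
Things that resemble listed ones, but are neither listed nor needed, are in the scene too. Leave any black or orange look-alike of the spacer_red alone.

How it is judged:
At the end, for the whole second after the job is handed in: One spacer stands upright in the gap, square (0.12 rad), snug: within 1.4 mm of the fence pressed by the sample's sprung ball (over 0.4 N), within 3 mm of the plate and 3.5 mm of the stop; the other two stand upright (0.1 rad), centres on the mat (to 5 mm beyond its edge); all at rest ((((contact force between spacer_yellow and sample_a above 0.4 N or contact force between spacer_yellow and sample_b above 0.4 N or contact force between spacer_yellow and sample_c above 0.4 N) and z of spacer_yellow in the frame of jig between 0.009 and 0.015 m and x of spacer_yellow in the frame of jig between 0.0095 and 0.0124 m and y of spacer_yellow in the frame of jig between 0.0095 and 0.016 m and angle between spacer_yellow's own z axis and vertical below 0.08 rad and angle between the x axis of spacer_yellow and the x axis of jig, either way round below 0.12 rad and x of spacer_blue in the frame of mat between -0.115 and 0.115 m and y of spacer_blue in the frame of mat between -0.065 and 0.065 m and angle between each of spacer_blue, spacer_red's own z axis and vertical below 0.1 rad and z of each of spacer_blue, spacer_red in the frame of mat below 0.012 m and x of spacer_red in the frame of mat between -0.115 and 0.115 m and y of spacer_red in the frame of mat between -0.065 and 0.065 m) or ((contact force between spacer_blue and sample_a above 0.4 N or contact force between spacer_blue and sample_b above 0.4 N or contact force between spacer_blue and sample_c above 0.4 N) and z of spacer_blue in the frame of jig between 0.009 and 0.015 m and x of spacer_blue in the frame of jig between 0.011 and 0.0139 m and y of spacer_blue in the frame of jig between 0.0095 and 0.016 m and angle between spacer_blue's own z axis and vertical below 0.08 rad and angle between the x axis of spacer_blue and the x axis of jig, either way round below 0.12 rad and x of spacer_yellow in the frame of mat between -0.115 and 0.115 m and y of spacer_yellow in the frame of mat between -0.065 and 0.065 m and angle between each of spacer_yellow, spacer_red's own z axis and vertical below 0.1 rad and z of each of spacer_yellow, spacer_red in the frame of mat below 0.012 m and x of spacer_red in the frame of mat between -0.115 and 0.115 m and y of spacer_red in the frame of mat between -0.065 and 0.065 m) or ((contact force between spacer_red and sample_a above 0.4 N or contact force between spacer_red and sample_b above 0.4 N or contact force between spacer_red and sample_c above 0.4 N) and z of spacer_red in the frame of jig between 0.009 and 0.015 m and x of spacer_red in the frame of jig between 0.0125 and 0.0154 m and y of spacer_red in the frame of jig between 0.0095 and 0.016 m and angle between spacer_red's own z axis and vertical below 0.08 rad and angle between the x axis of spacer_red and the x axis of jig, either way round below 0.12 rad and x of spacer_yellow in the frame of mat between -0.115 and 0.115 m and y of spacer_yellow in the frame of mat between -0.065 and 0.065 m and angle between each of spacer_yellow, spacer_blue's own z axis and vertical below 0.1 rad and z of each of spacer_yellow, spacer_blue in the frame of mat below 0.012 m and x of spacer_blue in the frame of mat between -0.115 and 0.115 m and y of spacer_blue in the frame of mat between -0.065 and 0.065 m)) and linear speed of each of spacer_yellow, spacer_blue, spacer_red below 0.01 m/s); the robot touches nothing.
It fails at once if the jig or the sample is pressed with more than 40 N (contact force between any of jig, sample_a, sample_b, sample_c and anything else above 40 N).
It fails at once if a bystander (brass disc, mouse, torch, screwdriver, jar) is moved by more than 20 mm (distance of any of die_puck, mouse, torch, screwdriver, oil_jar from where it was at the start of the episode above 0.02 m).
It also fails if it takes over 72 s, if anything falls off the work surface, if the arm or the gripper's body presses on something with over 40 N, if the wrist force passes 120 N, or if a joint passes its speed limit or range.

ROBOT

A 6-joint arm with a two-finger parallel gripper is mounted at the origin on the work surface. World frame = base frame: x ahead of the robot, y to its left, z up, the work surface at z = 0. Lengths are in m, angles in rad, forces in N, time in s.
With the tool pointing down it reaches from about 0.35 to 0.85 m from the base axis. Payload 8.1 kg.
Tool frame: the origin (TCP) lies at the very end of the fingers, on their centre line; the grasp point (between the pads) lies 19 mm behind it; x points along the fingers, y is the direction in which the jaws open and shut, and the axes are right-handed (so a half turn about x gives the same grasp; the last joint's range is limited). The gripper opens to 93 mm and grips with 3 to 60 N. Pads are 15 mm wide; open, the fingers measure 128 mm over their backs; the gripper's body (75 mm by 188 mm) begins 65 mm behind the grasp point.
Start: joints at [-1.21, 0.13, 1.488, -0, 1.523, -0.085], TCP at [0.259, -0.541, 0.219] pointing down, gripper open.
Joint ranges: [-2.96, 2.96], [-0.89, 2.26], [0.02, 2.5], [-1.34, 4.48], [0, 2.73], [-2.66, 2.66]. Speed limits (rad/s): [2.39, 2.39, 2.79, 3.14, 3.14, 3.14].

INTERFACE

Orientations are given as a rotation vector (axis times angle).
In Python, from plant import * gives the robot as it stands. The module is installed in compiled form; this text tells all that it offers.
- The arm moves only by the tool apply_moves, never from a script. Its argument "series" is a list of rows, each an object with "jaw": the gripper's target within -1 to 1 (shut at 1, half-way at 0, fully open at -1); "linear": the shift along the tool's x, y, z normalised to -1 to 1, where 1 is 0.6 m, a list of three; "roll": the turn about the tool's x normalised to -1 to 1, where 1 is 30 degrees. A call has 1 to 20 rows; each row is the pose to reach, as a shift and turn from the pose measured when the call began, along the tool's axes at that moment; what a row does not reach only later rows make up. A row lasts 1/8 s, in which the tool goes at most 62.5 mm and 10.7 degrees, less where a joint would pass 70% of its speed; a pose out of reach is approached as far as the arm can. A call with a number of a shift or a turn outside -1 to 1 is refused whole. A call with a gripper value outside its range is refused whole. The fingers move at their own pace and stop on an object; "force" is the grip in N (left out, the last holds). Time passes only in rows, so rows that repeat a pose let the fingers close. It gives the time, the measured TCP pose, the force and the opening at its end, in the units of the state.
- read_state(): the state, without advancing time (a new reading comes with each control period).
- read_camera(name): name is "scene" or "top" or "wrist"; returns a dict with "pixels" (400x640x3 uint8, blue, green, red), "intrinsics" (3x3 intrinsics, pixels), "rvec" (rotation vector, rad) and "tvec" (3), from world to camera coordinates, as OpenCV has them; the wrist camera has in their place "tool_from_camera" (4x4, takes a point from camera to tool coordinates, whose origin is the TCP and whose axes are the tool frame's). Camera axes: x right, y down, z forward; pixel columns grow to the right and rows downward; lengths in m; the calibration is good to about 2 mm. A picture is of the moment at which its call begins: read the wrist's pose just before it. There is no depth.
- close_job(): hands the job in, once; it reports no verdict.
The state is a dict: "t": time; "q": joint angles; "dq": joint speeds; "joint_torque": joint torques, N m; "tool_pos": TCP position; "orientation": TCP orientation; "force": force on the tool from outside, world axes, zero at the start; "wrist_torque": the same for the moment, N m; "opening": finger opening in m.
Only numpy, scipy, OpenCV 4.12 (cv2) and the standard library are available. Lean on these libraries where they do the work, as an engineer would, in place of code of your own. Each camera call takes 0.05 s, during which the arm holds its last target. There are 200 camera calls.

## Working session

There is one attempt and no reset: what is moved stays moved. The work goes in short steps, Python scripts to look and compute and a tool call to move; the robot and the scene stay as the last step left them, time stands still between calls to the robot, and variables do not carry over. Pictures are saved under pics/ and viewed, about 8 in all and at most 12, crops included, and the job is handed in when it is done.

Besides the shell and the picture viewer there is one more tool, called by a JSON object that holds its "op" and its "data", one argument or row to a line. apply_moves: Moves the arm, as the interface text tells. Its arguments: {"type":"object","properties":{"series":{"type":"array"},"force":{"type":"number"}},"required":["series"]}

```bash
mkdir -p pics; python3 - <<'E'
from plant import *
import cv2,numpy as np,pickle
s=read_state();print({k:np.round(v,4).tolist() for k,v in s.items()})
d={}
for n in("top","scene"):
    c=read_camera(n);d[n]=c;cv2.imwrite(f"pics/{n}0.png",c["pixels"]);print(n,c["intrinsics"],c["rvec"],c["tvec"])
pickle.dump(d,open("cam0.pkl","wb"))
E
```

```text
{'t': 0.0, 'q': [-1.2104, 0.1312, 1.4893, -0.0, 1.523, -0.0854], 'dq': [-0.0006, 0.0003, -0.0014, -0.001, -0.0001, 0.0015], 'joint_torque': [-0.0011, -55.9844, -49.176, 0.0768, 0.0353, -0.0001], 'tool_pos': [0.2585, -0.5408, 0.2176], 'orientation': [1.9747, 0.4495, -1.9753], 'force': [-0.3176, -0.8648, 0.1976], 'wrist_torque': [-0.0138, 0.0152, 0.0182], 'opening': 0.0933}
top [[451.28696897   0.         321.14020452]
 [  0.         451.28696897 203.51478877]
 [  0.           0.           1.        ]] [ 2.12203981 -2.16420933  0.15122994] [0.0905264  0.59773365 0.87749539]
scene [[437.70104824   0.         322.87354333]
 [  0.         437.70104824 201.01201583]
 [  0.           0.           1.        ]] [ 2.42028554  0.8237876  -0.24159221] [-0.54289661 -0.22130989  1.10167654]
```

View pics/top0.png

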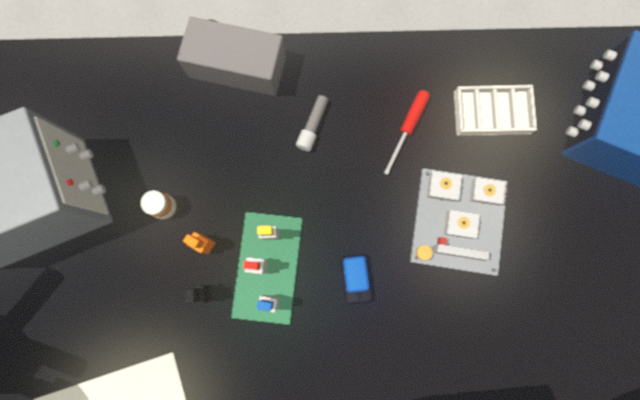

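View pics/scene0.png

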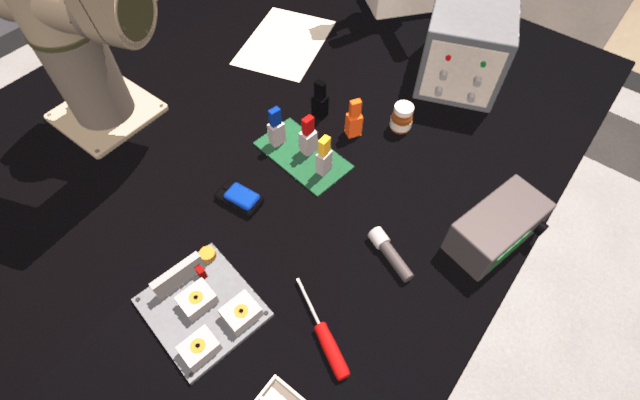

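The top view shows the mat at (267,268) with yellow (266,231), red (254,266) and blue (266,304). The look-alikes are orange (198,243) and black (197,293), both off the mat. The jig is at (460,222), with the station sample at (463,223), the fence at (463,252) and the stop at (442,241). The scene view agrees.

```bash
cat > h.py <<'E'
import cv2,numpy as np
from scipy.spatial.transform import Rotation as R
def ray(c,uv,z):
    """world point on plane z seen at pixel uv (fixed camera)"""
    M=cv2.Rodrigues(np.array(c["rvec"],float))[0];o=-M.T@np.ravel(c["tvec"])
    d=M.T@np.linalg.solve(c["intrinsics"],[uv[0],uv[1],1.]);return o+d*(z-o[2])/d[2]
def proj(c,P):
    return cv2.projectPoints(np.array(P,float).reshape(-1,3),np.array(c["rvec"],float),np.array(c["tvec"],float),np.array(c["intrinsics"]),None)[0][:,0]
E
python3 - <<'E'
import pickle,cv2,numpy as np
from h import *
d=pickle.load(open("cam0.pkl","rb"));c=d["top"];p=c["pixels"]
a=cv2.resize(p[160:280,400:520],None,fx=5,fy=5,interpolation=cv2.INTER_CUBIC)[:,:600]
cv2.imwrite("pics/jigtop.png",a)
b=cv2.resize(p[205:330,180:310],None,fx=4.6,fy=4.6,interpolation=cv2.INTER_CUBIC)
cv2.imwrite("pics/mattop.png",b)
for n,uv,z in[("jigplate",(460,222),.012),("yel",(266,231),.11),("red",(254,266),.11),("blue",(266,304),.11),("mouse",(357,278),.03),("puck",(425,253),.028)]:print(n,ray(c,uv,z).round(4))
# mat corners & jig plate corners by contour
hsv=cv2.cvtColor(p,cv2.COLOR_BGR2HSV)
m=cv2.inRange(hsv,(50,80,40),(90,255,255));m[:, :220]=0;m[:,320:]=0;m[:200]=0
print("mat",[ray(c,q,.006).round(4).tolist() for q in cv2.boxPoints(cv2.minAreaRect(cv2.findNonZero(m)))])
E
```

```text
jigplate [ 0.5591 -0.2115  0.012 ]
yel [0.5396 0.1831 0.11  ]
red [0.4749 0.2055 0.11  ]
blue [0.4053 0.1833 0.11  ]
mouse [0.4477 0.0092 0.03  ]
puck [ 0.4954 -0.1312  0.028 ]
mat [[0.3715, 0.2692, 0.006], [0.5936, 0.244, 0.006], [0.5759, 0.1182, 0.006], [0.3551, 0.1476, 0.006]]
```

View pics/jigtop.png

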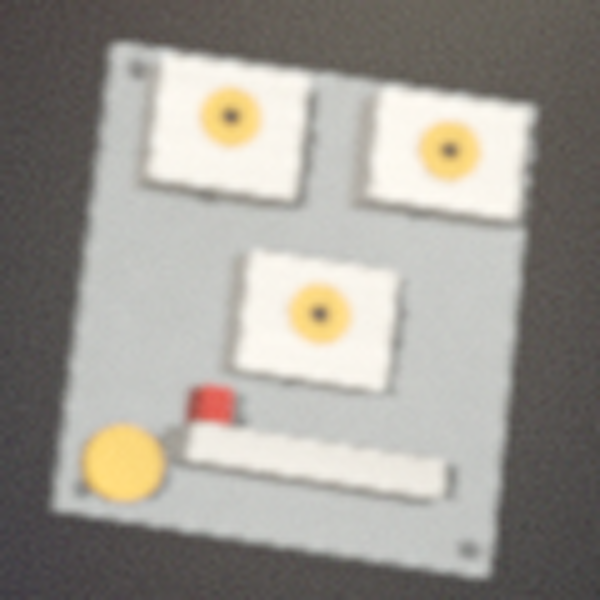

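View pics/mattop.png

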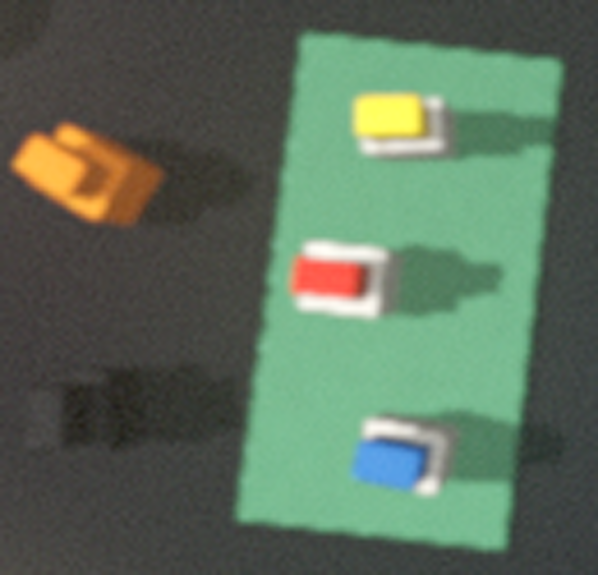

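The jig crop shows the plate corners at (110,42), (537,103), (490,577) and (52,512). The fence's gap edge runs (190,422)–(450,458), the stop is at (212,405), and the station sample's front edge runs (232,372)–(388,392). The mat crop shows yellow (390,115), red (330,277) and blue (390,463) on the mat. Orange (85,170) and black (90,405) are the decoys off it.

```bash
python3 - <<'E'
import pickle,cv2,numpy as np
from h import *
from plant import *
d=pickle.load(open("cam0.pkl","rb"));c=d["top"]
f=lambda q,z:ray(c,((q[0]+.5)/5+400-.5,(q[1]+.5)/5+160-.5),z)
J=np.array([[160,90],[160,-90],[-40,-90],[-40,90]])/1000
W=np.array([f(q,.012)[:2] for q in[(110,42),(537,103),(490,577),(52,512)]])
H=(J-J.mean(0)).T@(W-W.mean(0));th=np.arctan2(H[0,1]-H[1,0],H[0,0]+H[1,1]);Rz=np.array([[np.cos(th),-np.sin(th)],[np.sin(th),np.cos(th)]])
o=W.mean(0)-Rz@J.mean(0);print("jig",o,th,"res",(W-o-J@Rz.T).round(4).tolist())
tj=lambda p:((p[:2]-o)@Rz*1000).round(1)
print("fence",tj(f((190,422),.062)),tj(f((450,458),.062)),"sample",tj(f((232,372),.042)),tj(f((388,392),.042)),"back",tj(f((247,248),.042)),tj(f((402,268),.042)))
s=read_state();print(R.from_rotvec(s["orientation"]).as_matrix().round(3))
w=read_camera("wrist");print(w["intrinsics"],w["tool_from_camera"])
E
```

```text
jig [ 0.50299264 -0.19945435] -0.16996315837219103 res [[0.0005, 0.0008], [0.0007, -0.0016], [-0.0004, -0.0004], [-0.0008, 0.0012]]
fence [-0.1 50.7] [  1.1 -51.8] sample [24.3 31.5] [ 25.7 -31.6] back [75.6 31. ] [ 76.8 -32.1]
[[-0.001  0.431 -0.902]
 [ 0.001 -0.902 -0.431]
 [-1.    -0.002 -0.   ]]
[[319.35104333   0.         321.31226248]
 [  0.         319.35104333 203.01793226]
 [  0.           0.           1.        ]] [[ 8.05361993e-05 -2.67299028e-01  9.63613628e-01 -1.66268527e-01]
 [ 9.99999748e-01 -6.57738416e-04 -2.66028843e-04  1.34685834e-04]
 [ 7.04914952e-04  9.63613407e-01  2.67298907e-01 -7.47191504e-02]
 [ 0.00000000e+00  0.00000000e+00  0.00000000e+00  1.00000000e+00]]
```

{"op": "apply_moves", "data": {
  "series": [
    {"jaw": -1,"linear": [0,-0.163,-0.315],"roll": 0.5},
    {"jaw": -1,"linear": [0,-0.326,-0.629],"roll": 1},
    {"jaw": -1,"linear": [0,-0.326,-0.629],"roll": 1},
    {"jaw": -1,"linear": [0,-0.326,-0.629],"roll": 1},
    {"jaw": -1,"linear": [0,-0.326,-0.629],"roll": 1},
    {"jaw": -1,"linear": [0,-0.326,-0.629],"roll": 1},
    {"jaw": -1,"linear": [0,-0.326,-0.629],"roll": 1},
    {"jaw": -1,"linear": [0,-0.326,-0.629],"roll": 1},
    {"jaw": -1,"linear": [0.196,-0.326,-0.629],"roll": 1},
    {"jaw": -1,"linear": [0.196,-0.326,-0.629],"roll": 1},
    {"jaw": -1,"linear": [0.196,-0.326,-0.629],"roll": 1}
  ]
}}

```text
t: 1.52
tool_pos: [0.5101, -0.2004, 0.0953]
orientation: [-2.167, 0.08, 2.19]
force: [-0.2, -0.5, -0.0]
opening: 0.0931
```

{"op": "apply_moves", "data": {
  "series": [
    {"jaw": -1,"linear": [0,0,0],"roll": 0.175},
    {"jaw": -1,"linear": [0,0,0],"roll": 0.175},
    {"jaw": -1,"linear": [0,0,0],"roll": 0.175}
  ]
}}

```text
t: 1.9
tool_pos: [0.5112, -0.2014, 0.0976]
orientation: [-2.123, 0.176, 2.14]
force: [0.6, -0.4, -0.5]
opening: 0.0932
```

```bash
python3 - <<'E'
import pickle,cv2,numpy as np
from h import *
from plant import *
s=read_state();w=read_camera("wrist");pickle.dump((s,w),open("w1.pkl","wb"))
print(s["t"],s["tool_pos"],R.from_rotvec(s["orientation"]).as_matrix().round(3),s["q"])
cv2.imwrite("pics/w1.png",w["pixels"])
E
```

```text
1.9 [ 0.51120284 -0.20136707  0.09755912] [[-0.007 -0.168 -0.986]
 [ 0.004 -0.986  0.168]
 [-1.    -0.003  0.008]] [-4.68974450e-01  9.44506347e-02  1.75327218e+00  6.13502526e-04
  1.30251314e+00  1.27045161e+00]
```

View pics/w1.png

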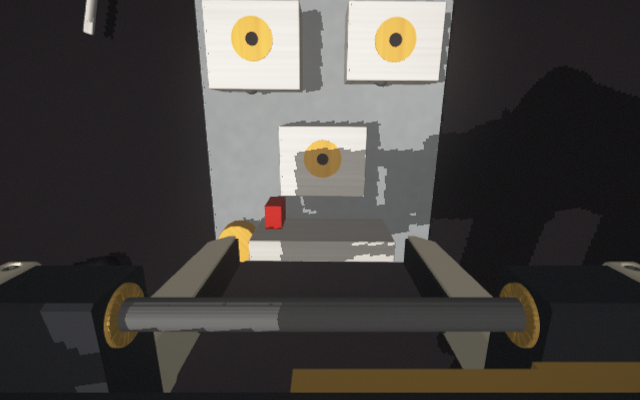

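The wrist view shows the station sample's top from (280,127) to (366,196). The fence's gap face starts at row ~220, its top edge is at row ~240 and its back edge at ~262. The stop is at (274,213).

```bash
cat >> h.py <<'E'
def wray(s,w,uv,z):
    T=np.array(w["tool_from_camera"]);M=R.from_rotvec(s["orientation"]).as_matrix()
    o=M@T[:3,3]+s["tool_pos"];d=M@T[:3,:3]@np.linalg.solve(w["intrinsics"],[uv[0],uv[1],1.]);return o+d*(z-o[2])/d[2]
E
python3 - <<'E'
import pickle,cv2,numpy as np
from h import *
s,w=pickle.load(open("w1.pkl","rb"));g=cv2.cvtColor(w["pixels"],cv2.COLOR_BGR2GRAY).astype(float)
for a,b in((295,312),(335,355)):
    col=g[:,a:b].mean(1);print(a,[(r,int(v)) for r,v in enumerate(col) if 123<=r<=132 or 192<=r<=268])
for u in(160,):print([(x,int(v)) for x,v in enumerate(g[150:190].mean(0)) if 274<=x<=286 or 360<=x<=372])
for n,uv,z in [("sf",(285,196.5),.042),("sf",(362,196.5),.042),("sb",(285,126.5),.042),("sb",(362,126.5),.042),("ft",(255,240),.062),("ft",(390,240),.062),("fb",(255,262),.062),("fb",(390,262),.062),("foot",(300,220),.012),("foot",(380,220),.012),("stopTopL",(265.5,206),.040),("stopTopR",(284,206),.04)]:print(n,wray(s,w,uv,z).round(4))
E
```

```text
295 [(123, 103), (124, 104), (125, 104), (126, 173), (127, 230), (128, 238), (129, 236), (130, 236), (131, 237), (132, 237), (192, 139), (193, 142), (194, 144), (195, 127), (196, 108), (197, 111), (198, 108), (199, 110), (200, 112), (201, 111), (202, 111), (203, 110), (204, 110), (205, 106), (206, 99), (207, 102), (208, 106), (209, 121), (210, 131), (211, 132), (212, 124), (213, 108), (214, 101), (215, 98), (216, 98), (217, 97), (218, 94), (219, 92), (220, 91), (221, 93), (222, 93), (223, 92), (224, 91), (225, 91), (226, 91), (227, 92), (228, 92), (229, 93), (230, 92), (231, 91), (232, 91), (233, 92), (234, 92), (235, 92), (236, 92), (237, 92), (238, 91), (239, 91), (240, 94), (241, 110), (242, 123), (243, 123), (244, 123), (245, 123), (246, 123), (247, 123), (248, 124), (249, 125), (250, 126), (251, 125), (252, 125), (253, 125), (254, 126), (255, 127), (256, 125), (257, 124), (258, 124), (259, 125), (260, 122), (261, 91), (262, 41), (263, 41), (264, 42), (265, 41), (266, 41), (267, 41), (268, 40)]
335 [(123, 107), (124, 102), (125, 103), (126, 154), (127, 218), (128, 234), (129, 233
[... 881 characters left out ...]
66, 39), (267, 40), (268, 39)]
[(274, 169), (275, 168), (276, 168), (277, 168), (278, 167), (279, 176), (280, 223), (281, 236), (282, 235), (283, 237), (284, 237), (285, 237), (286, 237), (360, 141), (361, 139), (362, 139), (363, 138), (364, 130), (365, 110), (366, 97), (367, 98), (368, 98), (369, 98), (370, 98), (371, 98), (372, 98)]
sf [ 0.533  -0.1782  0.042 ]
sf [ 0.5237 -0.2326  0.042 ]
sb [ 0.5808 -0.1879  0.042 ]
sb [ 0.5721 -0.2391  0.042 ]
ft [ 0.5113 -0.1553  0.062 ]
ft [ 0.496  -0.2455  0.062 ]
fb [ 0.4953 -0.1516  0.062 ]
fb [ 0.4797 -0.2437  0.062 ]
foot [ 0.5039 -0.1816  0.012 ]
foot [ 0.4927 -0.2471  0.012 ]
stopTopL [ 0.5279 -0.1624  0.04  ]
stopTopR [ 0.5256 -0.1757  0.04  ]
```

```bash
python3 - <<'E'
import pickle,numpy as np
from h import *
s,w=pickle.load(open("w1.pkl","rb"))
ex=np.array([np.cos(-.169),np.sin(-.169)]);ey=np.array([-ex[1],ex[0]])
o=np.array([.5030,-.1995])
for n,uv,z in [("sf",(322,195.6),.042),("sb",(322,126.),.042),("ft",(322,241),.062),("fb",(322,261.4),.062),("foot",(345,218.7),.012),("sL",(279.6,170),.042),("sR",(364.9,170),.042),("stopL",(265,205),.04),("stopR",(284.5,205),.04)]:
    p=wray(s,w,uv,z)[:2]-o;print(n,(p@ex*1000).round(2),(p@ey*1000).round(2))
E
```

```text
sf 26.64 -0.47
sb 75.11 -0.46
ft 0.03 -0.48
fb -15.15 -0.48
foot -0.99 -19.53
sL 45.15 29.22
sR 45.15 -30.47
stopL 19.03 41.07
stopR 19.03 26.86
```

The wrist view gives a gap of 26.6 mm and a sample length of 48.5 mm. The fence measures 15.15 mm and the sample width 59.7 mm, both close to the given sizes. That points to blue (26.2 mm gap), to be confirmed by feel, so I go to blue first.

{"op": "apply_moves", "data": {
  "series": [
    {"jaw": -1,"linear": [-0.125,0,0],"roll": 0},
    {"jaw": -1,"linear": [-0.125,-0.1,0.05],"roll": 0},
    {"jaw": -1,"linear": [-0.125,-0.2,0.1],"roll": 0},
    {"jaw": -1,"linear": [-0.125,-0.3,0.14],"roll": 0},
    {"jaw": -1,"linear": [-0.125,-0.4,0.19],"roll": 0},
    {"jaw": -1,"linear": [-0.125,-0.5,0.235],"roll": 0},
    {"jaw": -1,"linear": [-0.125,-0.602,0.282],"roll": 0},
    {"jaw": -1,"linear": [-0.125,-0.602,0.282],"roll": 0},
    {"jaw": -1,"linear": [-0.125,-0.602,0.282],"roll": 0},
    {"jaw": -1,"linear": [-0.125,-0.602,0.282],"roll": 0}
  ]
}}

```text
t: 3.2
tool_pos: [0.406, 0.1824, 0.1753]
orientation: [-2.124, 0.176, 2.14]
force: [1.1, 0.9, -1.3]
opening: 0.0928
```

```bash
python3 - <<'E'
import pickle,cv2,numpy as np
from h import *
from plant import *
s=read_state();w=read_camera("wrist");pickle.dump((s,w),open("w2.pkl","wb"))
print(s["t"],s["tool_pos"],R.from_rotvec(s["orientation"]).as_matrix().round(3),s["q"],s["force"])
p=w["pixels"];cv2.imwrite("pics/w2.png",p)
hsv=cv2.cvtColor(p,cv2.COLOR_BGR2HSV)
m=cv2.inRange(hsv,(100,120,60),(125,255,255))
for k in cv2.findContours(m,0,2)[0]:
    if cv2.contourArea(k)>200:print(cv2.minAreaRect(k),cv2.boundingRect(k))
E
```

```text
3.2 [0.40601743 0.18239785 0.17526512] [[-0.007 -0.168 -0.986]
 [ 0.004 -0.986  0.168]
 [-1.    -0.003  0.008]] [ 0.30159069 -0.27333314  1.95193884  0.00629106  1.46842516  2.04011383] [ 1.13066895  0.91362908 -1.34945403]
((316.65472412109375, 213.56076049804688), (33.953006744384766, 32.48135757446289), 3.012787342071533) (299, 197, 35, 34)
((492.3777770996094, 107.58295440673828), (79.62863159179688, 53.46022033691406), 82.40535736083984) (463, 66, 58, 84)
```

View pics/w2.png

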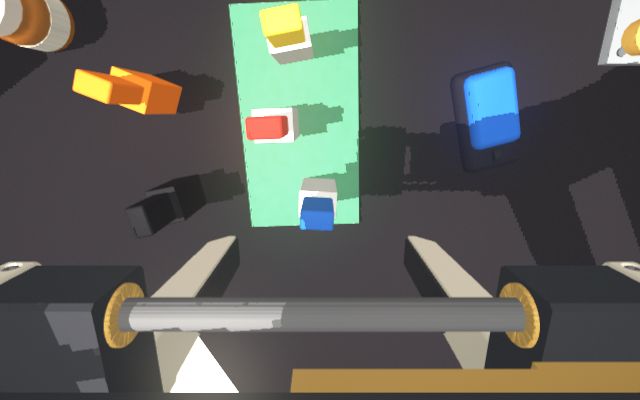

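In the wrist view the blue handle is at (317,213), standing on its white block at (318,190). It lies close to square with the image, red is at (268,127) and yellow at (283,28).

```bash
python3 - <<'E'
import pickle,cv2,numpy as np
s,w=pickle.load(open("w2.pkl","rb"));p=w["pixels"]
cv2.imwrite("pics/w2c.png",cv2.resize(p[170:240,280:360],None,fx=8,fy=8,interpolation=cv2.INTER_NEAREST)[:, :640])
E
```

```text
(no output)
```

View pics/w2c.png

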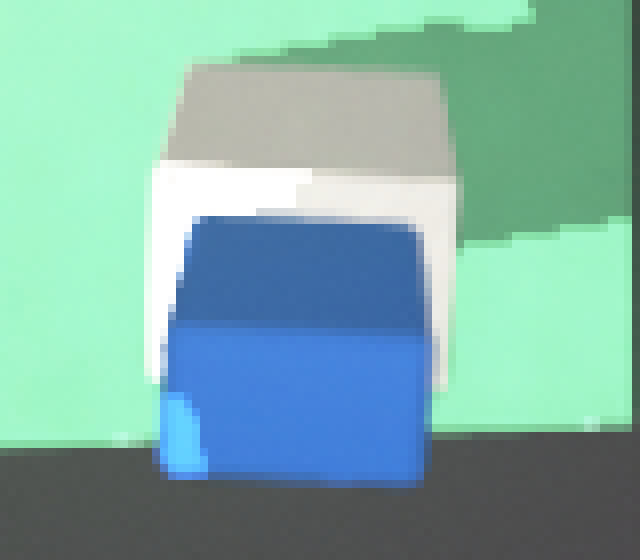

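```bash
cat >> h.py <<'E'
def fit(J,W):
    J=np.array(J,float);W=np.array(W)[:,:2];H=(J-J.mean(0)).T@(W-W.mean(0));th=np.arctan2(H[0,1]-H[1,0],H[0,0]+H[1,1])
    Q=np.array([[np.cos(th),-np.sin(th)],[np.sin(th),np.cos(th)]]);o=W.mean(0)-Q@J.mean(0);return o,th,np.abs(W-o-J@Q.T).max()
E
python3 - <<'E'
import pickle
from h import *
s,w=pickle.load(open("w2.pkl","rb"))
f=lambda q,z:wray(s,w,(280+(q[0]+.5)/8-.5,170+(q[1]+.5)/8-.5),z)
print(fit([[.008,.013],[.008,-.013],[-.008,-.013],[-.008,.013]],[f(q,.110) for q in[(170,323),(432,333),(424,486),(157,478)]]))
print(fit([[.0125,.017],[.0125,-.017]],[f(q,.066) for q in[(153,160),(461,178)]]))
print(fit([[.0125,.017],[.0125,-.017]],[f(q,.006) for q in[(190,64),(440,72)]]))
E
```

```text
(array([0.4030277 , 0.18714459]), np.float64(-0.21328470136128438), np.float64(0.0007049027346862063))
(array([0.40308023, 0.18732379]), np.float64(-0.22848588916418958), np.float64(7.51070127605856e-05))
(array([0.40217243, 0.18684678]), np.float64(-0.2010892954924011), np.float64(0.00031344041710951176))
```

{"op": "apply_moves", "data": {
  "series": [
    {"jaw": -1,"linear": [0,-0.006,0.005],"roll": 0.086},
    {"jaw": -1,"linear": [0.08,-0.006,0.005],"roll": 0.086},
    {"jaw": -1,"linear": [0.15,-0.006,0.005],"roll": 0.086},
    {"jaw": -1,"linear": [0.17,-0.006,0.005],"roll": 0.086},
    {"jaw": -1,"linear": [0.17,-0.006,0.005],"roll": 0.086},
    {"jaw": 0.3,"linear": [0.17,-0.006,0.005],"roll": 0.086},
    {"jaw": 1,"linear": [0.17,-0.006,0.005],"roll": 0.086},
    {"jaw": 1,"linear": [0.17,-0.006,0.005],"roll": 0.086},
    {"jaw": 1,"linear": [0.17,-0.006,0.005],"roll": 0.086},
    {"jaw": 1,"linear": [0.17,-0.006,0.005],"roll": 0.086}
  ],
  "force": 15
}}

```text
t: 4.5
tool_pos: [0.403, 0.1867, 0.0732]
orientation: [-2.099, 0.223, 2.115]
force: [0.6, 0.1, 0.4]
opening: 0.0475
```

{"op": "apply_moves", "data": {
  "series": [
    {"jaw": 1,"linear": [0,0,0],"roll": 0},
    {"jaw": 1,"linear": [0,0,0],"roll": 0},
    {"jaw": 1,"linear": [0,0,0],"roll": 0},
    {"jaw": 1,"linear": [0,0,0],"roll": 0},
    {"jaw": 1,"linear": [0,0,0],"roll": 0}
  ]
}}

```text
t: 5.12
tool_pos: [0.4029, 0.1866, 0.0732]
orientation: [-2.098, 0.223, 2.115]
force: [0.0, 0.7, -1.7]
opening: 0.0258
```

{"op": "apply_moves", "data": {
  "series": [
    {"jaw": 1,"linear": [-0.03,0,0],"roll": 0},
    {"jaw": 1,"linear": [-0.08,0,0],"roll": 0},
    {"jaw": 1,"linear": [-0.15,0,0],"roll": 0},
    {"jaw": 1,"linear": [-0.15,0,0],"roll": 0},
    {"jaw": 1,"linear": [-0.15,0,0],"roll": 0}
  ]
}}

```text
t: 5.75
tool_pos: [0.4032, 0.1861, 0.1624]
orientation: [-2.098, 0.223, 2.116]
force: [-0.6, -0.5, -2.2]
opening: 0.0255
```

```bash
python3 - <<'E'
from plant import *
from h import *
s=read_state();print(s["t"],s["tool_pos"],R.from_rotvec(s["orientation"]).as_matrix().round(4).tolist(),s["force"],s["opening"])
o=np.array([.5030,-.1995])+[-.0006*.168,-.0006*.986];ex=np.array([np.cos(-.169),np.sin(-.169)]);ey=np.array([-ex[1],ex[0]])
M=R.from_rotvec(s["orientation"]).as_matrix()
print("o",o,"need yaw roll deg",np.degrees(np.arctan2(M[1,1],M[0,1])-np.arctan2(-ey[1],-ey[0])))
for j in((.0131,-.02),(.0131,.011)):
    p=np.r_[o+j[0]*ex+j[1]*ey,s["tool_pos"][2]];print(j,p,"tool shift",M.T@(p-s["tool_pos"])/.6)
E
```

```text
5.75 [0.40322312 0.1861159  0.16237882] [[-0.008, -0.2128, -0.9771], [0.0041, -0.9771, 0.2127], [-1.0, -0.0023, 0.0087]] [-0.56120926 -0.48028514 -2.18917957] 0.02551782546271128
o [ 0.5028992 -0.2000916] need yaw roll deg -2.600618445660548
(0.0131, -0.02) [ 0.51244864 -0.22201005  0.16237882] tool shift [-0.00427409  0.62590612 -0.32256512]
(0.0131, 0.011) [ 0.51766273 -0.19145169  0.16237882] tool shift [-0.0041334   0.5742928  -0.32022195]
```

{"op": "apply_moves", "data": {
  "series": [
    {"jaw": 1,"linear": [0,0.04,-0.022],"roll": -0.087},
    {"jaw": 1,"linear": [0,0.12,-0.066],"roll": -0.087},
    {"jaw": 1,"linear": [-0.002,0.2,-0.11],"roll": -0.087},
    {"jaw": 1,"linear": [-0.004,0.29,-0.16],"roll": -0.087},
    {"jaw": 1,"linear": [-0.004,0.38,-0.21],"roll": -0.087},
    {"jaw": 1,"linear": [-0.004,0.47,-0.26],"roll": -0.087},
    {"jaw": 1,"linear": [-0.004,0.54,-0.3],"roll": -0.087},
    {"jaw": 1,"linear": [-0.004,0.582,-0.329],"roll": -0.087},
    {"jaw": 1,"linear": [-0.004,0.582,-0.329],"roll": -0.087},
    {"jaw": 1,"linear": [-0.004,0.582,-0.329],"roll": -0.087},
    {"jaw": 1,"linear": [-0.004,0.582,-0.329],"roll": -0.087}
  ]
}}

```text
t: 7.12
tool_pos: [0.5213, -0.1958, 0.1616]
orientation: [-2.122, 0.175, 2.142]
force: [0.3, -0.1, -1.6]
opening: 0.0262
```

```bash
cat > st.py <<'E'
from plant import *
from h import *
s=read_state();M=R.from_rotvec(s["orientation"]).as_matrix()
o=np.array([.5029,-.2001]);ex=np.array([np.cos(-.169),np.sin(-.169)]);ey=np.array([-ex[1],ex[0]])
p=s["tool_pos"][:2]-o;f=s["force"]
print("t %.2f jig mm x %.1f y %.1f z %.1f"%(s["t"],p@ex*1e3,p@ey*1e3,s["tool_pos"][2]*1e3),"yaw err deg %.2f"%np.degrees((np.arctan2(M[1,1],M[0,1])-np.arctan2(-ey[1],-ey[0]))),"F jig %.1f %.1f %.1f"%(f[:2]@ex,f[:2]@ey,f[2]),"open",s["opening"].round(4),"toolx",M[:,0].round(4))
E
python3 st.py
```

```text
Traceback (most recent call last):
  File "st.py", line 6, in <module>
    print("t %.2f jig mm x %.1f y %.1f z %.1f"%(s["t"],p@ex*1e3,p@ey*1e3,s["tool_pos"][2]*1e3),"yaw err deg %.2f"%np.degrees((np.arctan2(M[1,1],M[0,1])-np.arctan2(-ey[1],-ey[0]))),"F jig %.1f %.1f %.1f"%(f[:2]@ex,f[:2]@ey,f[2]),"open",s["opening"].round(4),"toolx",M[:,0].round(4))
                                                                                                                                                                                                                                           ^^^^^^^^^^^^^^^^^^
AttributeError: 'float' object has no attribute 'round'
```

{"op": "apply_moves", "data": {
  "series": [
    {"jaw": 1,"linear": [0.03,0,0],"roll": 0},
    {"jaw": 1,"linear": [0.06,0,0],"roll": 0},
    {"jaw": 1,"linear": [0.073,0,0],"roll": 0},
    {"jaw": 1,"linear": [0.073,0,0],"roll": 0},
    {"jaw": 1,"linear": [0.073,0,0],"roll": 0}
  ]
}}

```text
t: 7.75
tool_pos: [0.5212, -0.1958, 0.1182]
orientation: [-2.123, 0.175, 2.142]
force: [0.0, -0.5, -1.4]
opening: 0.0261
```

```bash
sed -i 's/s\["opening"\].round(4)/round(s["opening"],4)/' st.py; python3 st.py
```

```text
t 7.75 jig mm x 17.3 y 7.3 z 118.2 yaw err deg 0.07 F jig 0.1 -0.5 -1.4 open 0.0261 toolx [-0.0085  0.0045 -1.    ]
```

{"op": "apply_moves", "data": {
  "series": [
    {"jaw": 1,"linear": [0,0,0.004],"roll": 0},
    {"jaw": 1,"linear": [0,0,0.006],"roll": 0},
    {"jaw": 1,"linear": [0,0,0.007],"roll": 0},
    {"jaw": 1,"linear": [0,0,0.007],"roll": 0}
  ]
}}

```text
t: 8.25
tool_pos: [0.5171, -0.1951, 0.1184]
orientation: [-2.123, 0.175, 2.141]
force: [0.3, 0.6, -1.9]
opening: 0.0258
```

{"op": "apply_moves", "data": {
  "series": [
    {"jaw": 1,"linear": [0,0,0.001],"roll": 0},
    {"jaw": 1,"linear": [0,0,0.001],"roll": 0}
  ]
}}

```text
t: 8.5
tool_pos: [0.5169, -0.1951, 0.1185]
orientation: [-2.124, 0.175, 2.14]
force: [2.2, -0.3, -3.0]
opening: 0.0259
```

{"op": "apply_moves", "data": {
  "series": [
    {"jaw": 1,"linear": [0,0,0.001],"roll": 0},
    {"jaw": 1,"linear": [0,0,0.001],"roll": 0}
  ]
}}

```text
t: 8.75
tool_pos: [0.5165, -0.195, 0.1186]
orientation: [-2.125, 0.175, 2.14]
force: [3.1, -0.1, -2.1]
opening: 0.0259
```

```bash
python3 st.py
```

```text
t 8.75 jig mm x 12.6 y 7.3 z 118.6 yaw err deg 0.07 F jig 3.1 0.4 -2.1 open 0.0259 toolx [-0.0069  0.0041 -1.    ]
```

{"op": "apply_moves", "data": {
  "series": [
    {"jaw": 1,"linear": [0.006,0,-0.0006],"roll": 0},
    {"jaw": 1,"linear": [0.012,0,-0.0006],"roll": 0},
    {"jaw": 1,"linear": [0.014,0,-0.0006],"roll": 0},
    {"jaw": 1,"linear": [0.016,0,-0.0006],"roll": 0},
    {"jaw": 1,"linear": [0.018,0,-0.0006],"roll": 0},
    {"jaw": 1,"linear": [0.02,0,-0.0006],"roll": 0}
  ]
}}

```text
t: 9.5
tool_pos: [0.5168, -0.195, 0.1065]
orientation: [-2.124, 0.176, 2.14]
force: [0.6, 0.3, -1.8]
opening: 0.0257
```

```bash
python3 st.py
```

```text
t 9.50 jig mm x 12.8 y 7.3 z 106.5 yaw err deg 0.07 F jig 0.5 0.4 -1.8 open 0.0257 toolx [-0.0069  0.0042 -1.    ]
```

It has passed below the sample's top (bottom ≈ 40 mm) with no force, so I keep lowering.

{"op": "apply_moves", "data": {
  "series": [
    {"jaw": 1,"linear": [0.004,0,-0.0001],"roll": 0},
    {"jaw": 1,"linear": [0.008,0,-0.0001],"roll": 0},
    {"jaw": 1,"linear": [0.012,0,-0.0001],"roll": 0},
    {"jaw": 1,"linear": [0.016,0,-0.0002],"roll": 0},
    {"jaw": 1,"linear": [0.02,0,-0.0002],"roll": 0}
  ]
}}

```text
t: 10.12
tool_pos: [0.5168, -0.195, 0.0945]
orientation: [-2.125, 0.176, 2.14]
force: [0.7, -0.2, 0.3]
opening: 0.0257
```

```bash
python3 st.py
```

```text
t 10.12 jig mm x 12.9 y 7.3 z 94.5 yaw err deg 0.07 F jig 0.8 -0.1 0.3 open 0.0257 toolx [-0.0069  0.0041 -1.    ]
```

{"op": "apply_moves", "data": {
  "series": [
    {"jaw": 1,"linear": [0.004,0,0],"roll": 0},
    {"jaw": 1,"linear": [0.008,0,0],"roll": 0},
    {"jaw": 1,"linear": [0.012,0,0],"roll": 0},
    {"jaw": 1,"linear": [0.016,0,0],"roll": 0},
    {"jaw": 1,"linear": [0.02,0,0],"roll": 0},
    {"jaw": 1,"linear": [0.022,0,0],"roll": 0},
    {"jaw": 1,"linear": [0.023,0,0],"roll": 0}
  ]
}}

```text
t: 11.0
tool_pos: [0.5169, -0.195, 0.0808]
orientation: [-2.125, 0.176, 2.14]
force: [0.6, -0.7, 1.1]
opening: 0.0262
```

```bash
python3 st.py
```

```text
t 11.00 jig mm x 12.9 y 7.4 z 80.8 yaw err deg 0.07 F jig 0.7 -0.6 1.1 open 0.0262 toolx [-0.0066  0.004  -1.    ]
```

{"op": "apply_moves", "data": {
  "series": [
    {"jaw": 1,"linear": [0.0015,0,0],"roll": 0},
    {"jaw": 1,"linear": [0.003,0,0],"roll": 0},
    {"jaw": 1,"linear": [0.003,0,0],"roll": 0}
  ]
}}

```text
t: 11.38
tool_pos: [0.5169, -0.195, 0.0793]
orientation: [-2.125, 0.176, 2.14]
force: [-0.7, 0.7, 3.6]
opening: 0.0259
```

{"op": "apply_moves", "data": {
  "series": [
    {"jaw": 1,"linear": [0,0,-0.002],"roll": 0},
    {"jaw": 1,"linear": [0,0,-0.003],"roll": 0},
    {"jaw": 1,"linear": [0,0,-0.003],"roll": 0}
  ]
}}

```text
t: 11.75
tool_pos: [0.5182, -0.1952, 0.0792]
orientation: [-2.124, 0.175, 2.141]
force: [-3.4, 0.4, 5.4]
opening: 0.0258
```

```bash
python3 st.py
```

```text
t 11.75 jig mm x 14.3 y 7.4 z 79.2 yaw err deg 0.07 F jig -3.4 -0.1 5.4 open 0.0258 toolx [-0.0078  0.0042 -1.    ]
```

{"op": "apply_moves", "data": {
  "series": [
    {"jaw": 1,"linear": [0,0,-0.001],"roll": 0},
    {"jaw": 1,"linear": [0,0,-0.002],"roll": 0},
    {"jaw": 1,"linear": [0,0,-0.002],"roll": 0}
  ]
}}

```text
t: 12.12
tool_pos: [0.5189, -0.1953, 0.0792]
orientation: [-2.122, 0.175, 2.142]
force: [-3.7, 1.0, 6.3]
opening: 0.0259
```

```bash
python3 st.py
```

```text
t 12.12 jig mm x 14.9 y 7.4 z 79.2 yaw err deg 0.08 F jig -3.8 0.3 6.3 open 0.0259 toolx [-0.009   0.0045 -0.9999]
```

{"op": "apply_moves", "data": {
  "series": [
    {"jaw": 1,"linear": [-0.001,0,0.002],"roll": 0},
    {"jaw": 1,"linear": [-0.001,0,0.0037],"roll": 0},
    {"jaw": 1,"linear": [-0.001,-0.003,0.0037],"roll": 0},
    {"jaw": 1,"linear": [-0.001,-0.006,0.0037],"roll": 0},
    {"jaw": 1,"linear": [-0.001,-0.008,0.0037],"roll": 0},
    {"jaw": 1,"linear": [-0.001,-0.008,0.0037],"roll": 0}
  ]
}}

```text
t: 12.88
tool_pos: [0.5178, -0.1908, 0.08]
orientation: [-2.124, 0.176, 2.142]
force: [3.3, -3.8, -1.7]
opening: 0.026
```

```bash
python3 st.py
```

```text
t 12.88 jig mm x 13.2 y 11.6 z 80.0 yaw err deg 0.07 F jig 3.9 -3.2 -1.7 open 0.026 toolx [-0.0082  0.0034 -1.    ]
```

{"op": "apply_moves", "data": {
  "series": [
    {"jaw": 1,"linear": [0.0005,-0.002,0],"roll": 0},
    {"jaw": 1,"linear": [0.0005,-0.003,0],"roll": 0},
    {"jaw": 1,"linear": [0.0005,-0.003,0],"roll": 0}
  ]
}}

```text
t: 13.25
tool_pos: [0.5181, -0.1894, 0.0798]
orientation: [-2.124, 0.177, 2.142]
force: [2.3, -4.3, -1.9]
opening: 0.0259
```

```bash
python3 st.py
```

```text
t 13.25 jig mm x 13.2 y 13.1 z 79.8 yaw err deg 0.07 F jig 3.0 -3.8 -1.9 open 0.0259 toolx [-0.0082  0.0026 -1.    ]
```

{"op": "apply_moves", "data": {
  "series": [
    {"jaw": 1,"linear": [0.0005,-0.001,0],"roll": 0},
    {"jaw": 1,"linear": [0.001,-0.002,0],"roll": 0},
    {"jaw": 1,"linear": [0.001,-0.002,0],"roll": 0}
  ]
}}

```text
t: 13.62
tool_pos: [0.5182, -0.1893, 0.0798]
orientation: [-2.125, 0.179, 2.143]
force: [-0.3, -6.9, 1.9]
opening: 0.0261
```

```bash
python3 - <<'E'
from plant import *
import cv2,pickle
exec(open("st.py").read())
w=read_camera("wrist");pickle.dump((s,w),open("w3.pkl","wb"))
cv2.imwrite("pics/w3.png",cv2.resize(w["pixels"][90:290,200:440],None,fx=3,fy=3,interpolation=cv2.INTER_CUBIC))
E
```

```text
t 13.62 jig mm x 13.3 y 13.2 z 79.8 yaw err deg 0.06 F jig 0.8 -6.8 1.9 open 0.0261 toolx [-8.3e-03  8.0e-04 -1.0e+00]
```

View pics/w3.png

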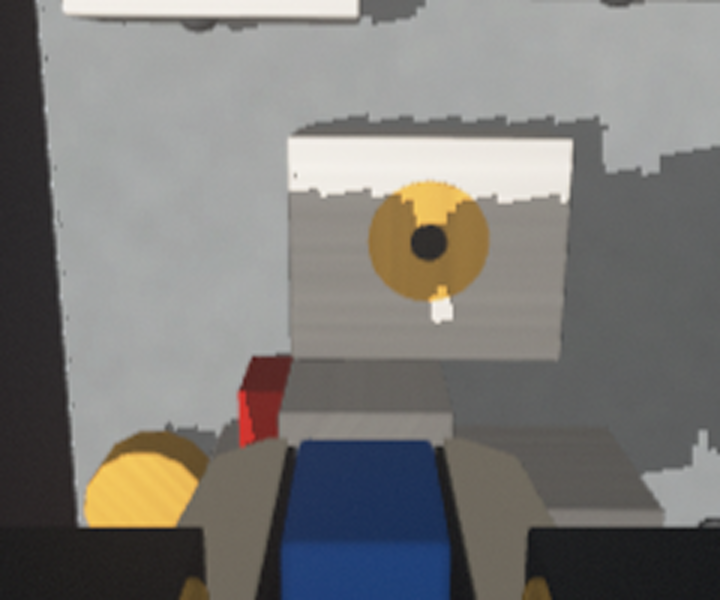

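The blue spacer is in the gap between sample and fence, beside the red stop (crop (262,400)). Its travel in y ended at 13.2 mm with the force rising to 6.8 N. I settle it on the plate, ease off and release.

{"op": "apply_moves", "data": {
  "series": [
    {"jaw": 1,"linear": [0.001,0.0005,0.0005],"roll": 0},
    {"jaw": 1,"linear": [0.002,0.001,0.0005],"roll": 0},
    {"jaw": 1,"linear": [0.002,0.001,0.0005],"roll": 0}
  ]
}}

```text
t: 14.05
tool_pos: [0.5181, -0.1895, 0.0792]
orientation: [-2.125, 0.179, 2.142]
force: [0.1, -0.3, 5.6]
opening: 0.0257
```

```bash
python3 st.py
```

```text
t 14.05 jig mm x 13.2 y 13.0 z 79.2 yaw err deg 0.07 F jig 0.2 -0.3 5.6 open 0.0257 toolx [-0.0076  0.0013 -1.    ]
```

{"op": "apply_moves", "data": {
  "series": [
    {"jaw": 0.3,"linear": [0,0,0],"roll": 0},
    {"jaw": 0,"linear": [0,0,0],"roll": 0},
    {"jaw": -0.5,"linear": [0,0,0],"roll": 0},
    {"jaw": -1,"linear": [0,0,0],"roll": 0},
    {"jaw": -1,"linear": [0,0,0],"roll": 0},
    {"jaw": -1,"linear": [0,0,0],"roll": 0}
  ]
}}

```text
t: 14.8
tool_pos: [0.5181, -0.1895, 0.0791]
orientation: [-2.125, 0.179, 2.142]
force: [0.4, -0.0, 0.1]
opening: 0.0782
```

{"op": "apply_moves", "data": {
  "series": [
    {"jaw": -1,"linear": [-0.04,0,0],"roll": 0},
    {"jaw": -1,"linear": [-0.1,0,0],"roll": 0},
    {"jaw": -1,"linear": [-0.15,0,0],"roll": 0},
    {"jaw": -1,"linear": [-0.15,0,0],"roll": 0},
    {"jaw": -1,"linear": [-0.15,0,0],"roll": 0}
  ]
}}

```text
t: 15.42
tool_pos: [0.5184, -0.1894, 0.1682]
orientation: [-2.124, 0.178, 2.143]
force: [-0.3, -0.7, -0.8]
opening: 0.0928
```

```bash
python3 - <<'E'
from plant import *
import cv2,pickle
exec(open("st.py").read())
w=read_camera("wrist");pickle.dump((s,w),open("w4.pkl","wb"))
cv2.imwrite("pics/w4.png",cv2.resize(w["pixels"][120:260,230:390],None,fx=5,fy=5,interpolation=cv2.INTER_NEAREST)[:600])
E
```

```text
t 15.43 jig mm x 13.5 y 13.1 z 168.2 yaw err deg 0.07 F jig -0.2 -0.8 -0.8 open 0.0928 toolx [-0.0085  0.0017 -1.    ]
```

View pics/w4.png

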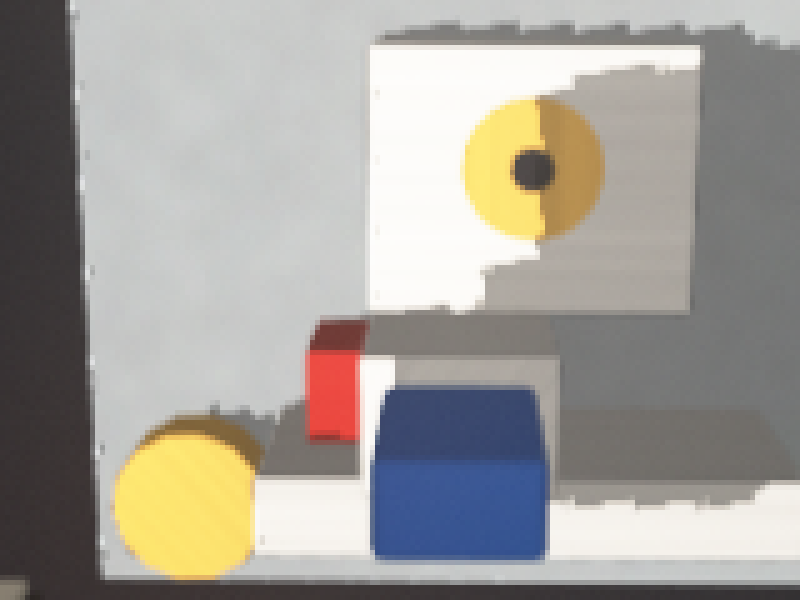

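Blue stands in the gap, square, beside the stop. In this crop its handle top is (371–548, 458–560) and its block edge is at row 354. I turn those into positions and check the whole scene.

```bash
python3 - <<'E'
import pickle
from h import *
s,w=pickle.load(open("w4.pkl","rb"))
o=np.array([.5029,-.2001]);ex=np.array([np.cos(-.169),np.sin(-.169)]);ey=np.array([-ex[1],ex[0]])
for n,q,z in[("hT fl",(373,458),.116),("hT fr",(548,458),.116),("hT bl",(371,560),.116),("hT br",(546,560),.116),("block l",(360,354),.072),("block r",(559,354),.072),("fence f",(650,480),.062),("fence b",(650,557),.062),("samp f",(600,312),.042),("samp b",(500,44),.042)]:
    p=wray(s,w,(230+(q[0]+.5)/5-.5,120+(q[1]+.5)/5-.5),z)[:2]-o;print(n,(p@ex*1e3).round(1),(p@ey*1e3).round(1))
E
```

```text
hT fl 21.1 25.7
hT fr 21.1 0.7
hT bl 5.5 26.2
hT br 5.5 0.7
block l 25.6 30.1
block r 25.6 -3.5
fence f -0.0 -20.8
fence b -14.7 -21.3
samp f 26.4 -12.9
samp b 75.1 6.1
```

```bash
python3 - <<'E'
from plant import *
import cv2,numpy as np,pickle
a=pickle.load(open("cam0.pkl","rb"))["top"]["pixels"];b=read_camera("top")["pixels"]
d=cv2.absdiff(a,b).max(2)
for n,(u0,u1,v0,v1) in dict(yellow_red=(240,300,215,285),blue_old=(250,285,290,318),mouse=(340,375,250,305),torch=(290,335,90,155),driver=(380,432,85,178),jar=(138,180,185,220),puck=(415,436,243,263)).items():print(n,round(float((d[v0:v1,u0:u1]>40).mean()),3))
s=read_state();print(s["tool_pos"],s["force"]);close_job();print("closed")
E
```

```text
yellow_red 0.0
blue_old 0.395
mouse 0.0
torch 0.0
driver 0.0
jar 0.0
puck 0.0
[ 0.51787198 -0.18916584  0.16733033] [-0.25507913  0.56217228  0.19436153]
the job is handed in; nothing more can be done
closed
```

The blue 25 mm spacer is standing in the gap, down on the plate and up against the red stop, and the job is handed in at about 15.5 s. Yellow and red stayed on the mat untouched.

**How I chose blue:** the close wrist view put the gap at 26.4–26.6 mm. Blue then went in along the fence freely, apart from a rise of about 2 N at the height of the sprung ball, so the ball was pressing it. I did not try the other two.

**Last checks:**

| Check | Result |
|---|---|
| Across the gap (jig x) | about 13.1–13.3 mm by camera (allowed 11.0–13.9) |
| Along the fence (jig y) | about 13.1–13.3 mm (allowed 9.5–16), with a firm stop at 6.8 N |
| Height on the plate | tool 6.0 mm higher than when gripping it on the mat, which matches the plate |
| Upright and square | handle and block line up to about 0.2 mm in the wrist view |
| Forces read at the wrist | 7 N at most |
| Yellow, red and the five bystanders | no change between the first and last top pictures |

**What disagreed:**
- My first estimate of the gap, picked by hand from the coarse top picture, was about 24.5 mm, nearer the yellow spacer's gap. I went with the closer wrist view.
- The sideways play test was inconclusive, because the handle gave by tilting.
- The camera puts blue about 0.7 mm off the fence. That is within the camera's own error and within the allowed 1.4 mm.

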